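Set the spray-air regulator and lock it

TASK

Set the air for the spray job: pull the orange knob of the air control box up to unlock it, turn it clockwise until the black gauge needle stands at the red set hand, and push the knob fully home again so that it locks in the lock notch nearest the red hand. The notches are hidden, so feel for the notch and do not force the knob, neither when turning nor when pushing. Let go of it at the end and leave the other things on the bench where they are.

Things in the scene. Friction and masses are not known exactly. Their poses are not given: they have to be found in the camera images.
- regulator: the air control box, blue with an aluminium top plate, fixed to the bench: 170 (x) by 280 (y) by 70 mm high. Origin: centre of its underside. Its z is up; in its frame the knob's axis stands at (-15, 65) mm and the centre of the round gauge (84 mm across, face up, top 85 mm above the bench) at (-5, -75) mm.
- knob: the orange regulator knob, axis vertical, standing on the box: a round skirt 82 mm across whose flat top is 92.5 mm above the bench when the knob is home, and above it the round ribbed grip, 44 mm across and 34 mm high, up to 126.5 mm. A white line on it runs along its own x axis. Origin: on the axis at the level of the box top (70 mm above the bench when home); it rises and turns with the knob.
- lock_pin (a point): foot of one of two opposite steel lock pins (4 mm wide) under the knob's skirt, below the white line, 36 mm from the axis. They stand in a hidden lock ring in the box with a notch every 24 degrees, each with about 1 degree of play. Where the notches lie differs every time, no reading shows it, it must be felt. At the start the pins are in a wider shut-off pocket: they can turn 5 to 29 degrees clockwise there.
- ring_centre (a point): centre of the hidden lock ring, on the knob's axis at the level of the box top, 70 mm above the bench. The lands between the notches are flat-topped. The ring gives 3 mm under 2 to 8 N, then is rigid. A load of over 16 N from the pins, downward or sideways, damages it: press with some 5 to 8 N and turn slowly.
- knob_grip (a point): point on the knob's axis at a good height to grip it: 10.5 mm below its top, 23.5 mm above the skirt; 116 mm above the bench when the knob is home.
- knob_lift (a joint): how far the knob is pulled up, in m: 0 fully home, 0.014 all the way out. A sliding friction of about 3 N keeps it wherever it is left. The pins are clear of the ring above about 0.0075; resting on the lands between notches the knob stands at about 0.004 to 0.007 (lower only if forced); it can reach 0 only in a notch (or back in the shut-off pocket).
- knob_turn (a joint): angle of the knob in rad, growing clockwise seen from above; starts near 0, limits -0.5 and 2.0. Friction torque about 0.08 N m. Stays where it is left.
- needle (a joint): angle of the black gauge needle in rad, growing clockwise seen from above; it always equals knob_turn.
- set_hand (a joint): angle of the red set hand of the gauge in rad, with the same zero and sense as the needle: the pressure wanted. Between 0.84 and 1.3; a notch lies within 12 degrees (0.21 rad) of it on one side or the other. It cannot be moved from outside.
- needle_tip (a point): a point on the black needle 30 mm from the centre of the gauge.
- set_hand_tip (a point): a point on the red set hand 30 mm from the centre of the gauge.
- tape_roll: bystander: yellow roll of masking tape, 84 mm across, 24 mm high. Origin: centre of its underside.
- thinner_jar: bystander: closed glass jar, 66 mm across, 100 mm high. Origin: centre of its underside.
- paint_tin: bystander: paint tin, 90 mm across, 110 mm high. Origin: centre of its underside.
- paint_brush: bystander: paint brush, 200 mm long, lying flat.
- scraper: bystander: long-handled scraper, 280 mm long, lying flat.
- shackle: bystander: steel shackle, about 70 by 72 mm, 12 mm thick, lying flat.
- stir_stick: bystander: wooden stirring stick 240 by 25 by 6 mm, lying flat.

How it is judged:
By the outcome, as a careful person would: the job done as asked, in the order asked, and still so for the second after the job is handed in, with the robot touching nothing.
It also fails if it takes over 72 s, if anything falls off the work surface, if the arm or the gripper's body presses on something with over 40 N, if the wrist force passes 120 N, or if a joint passes its speed limit or range.

ROBOT

A 6-joint arm with a two-finger parallel gripper is mounted at the origin on the work surface. World frame = base frame: x ahead of the robot, y to its left, z up, the work surface at z = 0. Lengths are in mm, angles in rad, forces in N, time in s.
With the tool pointing down it reaches from about 350 to 875 mm from the base axis. Payload 4.2 kg.
Tool frame: the origin (TCP) lies at the very end of the fingers, on their centre line; the grasp point (between the pads) lies 19 mm behind it; y points along the fingers, z is the direction in which the jaws open and shut, and the axes are right-handed (so a half turn about y gives the same grasp; the last joint's range is limited). The gripper opens to 85 mm and grips with 20 to 120 N. Pads are 22 mm wide; open, the fingers measure 114 mm over their backs; the gripper's body (76 mm by 85 mm) begins 54 mm behind the grasp point. The pads swing forward as they close: fully open they stand 13 mm farther back than shut.
Start: joints at [-0.896, 0.385, 0.008, 0, -1.194, -0.259], TCP at [252.464, -571.718, 231.312] pointing down, gripper open.
Joint ranges: [-3.14, 3.14], [-1.21, 2.06], [-1.07, 1.41], [-3.16, 2.05], [-2.99, -0.16], [-3.1, 3.1]. Speed limits (rad/s): [2.79, 2.79, 3.14, 3.14, 3.14, 3.14].

INTERFACE

Orientations are given as a unit quaternion [x, y, z, w].
In Python, from bench import arm gives the robot as it stands.
- The arm moves only by the shell command python3 -m creep 'ROWS'. ROWS is JSON, a list of rows, each an object with "delta_pos": the shift along the tool's x, y, z in mm, a list of three; "rot": the turn, a rotation vector about the tool's x, y, z in rad, a list of three; "jaw": the finger opening in mm, from 0 to 85.4. A call has exactly 10 rows; each row shifts and turns the commanded pose from where the row before left it, along the tool's axes as they then stand; what a row does not reach is not made up. A row lasts 1/12 s, in which the tool goes at most 41.7 mm and 7.16 degrees, less where a joint would pass 70% of its speed; a pose out of reach is approached as far as the arm can. A call is refused whole if a number of a shift passes 41.7 or a number of a turn 0.125, either way. A call with a gripper value outside its range is refused whole. The fingers move at their own pace and stop on an object; the grip force is fixed at half the most. Time passes only in rows, so rows that do not move let the fingers close, or fill a call up. It gives the time, the measured TCP pose, the force and the opening at its end, in the units of the state.
- arm.read_state(): the state, without advancing time (a new reading comes with each control period).
- arm.get_image(name): name is "side" or "top" or "wrist"; returns the picture (480x640x3 uint8, red, green, blue); there is no depth.
- arm.calibration(name): a dict with "intrinsics" (3x3 intrinsics, pixels), "R" (3x3) and "t" (3): a world point X has camera coordinates R X + t. Camera axes: x right, y down, z forward; pixel columns grow to the right and rows downward; lengths in mm; the calibration is good to about 2 mm. The wrist camera is an equidistant fisheye: a pixel r from the principal point sees the ray r / f radians off the axis. A picture is of the moment at which its call begins: read the wrist's pose just before it. calibration takes no time and is no camera call; for the wrist camera it gives the pose at the moment of the call.
- arm.job_done(): hands the job in, once; it reports no verdict.
Trained networks look in the newest picture that a camera, given by its name, has taken for a name from the list of things; names that differ only in an ending like _2 or _b are one class to them, and where a whole thing is asked for, a point or a joint stands for the part that bears it (a point fixed in the world has none). Each returns a list of dicts, best first, with "p" (0 to 1); they miss things now and then, are a little off and sometimes report something else, mostly with a low value. They report only what shows in the picture. A call takes as long as a camera call.
- arm.find_in(camera, target): "location" ([column, row] in pixels, amid what is visible of it).
- arm.masks_of(camera, target): "pixels" (480x640 bool, what is visible of it) and "location" ([column, row] in pixels, amid what is visible of it).
The state is a dict: "clock": time; "joints": joint angles; "joint_vel": joint speeds; "joint_efforts": joint torques, N m; "position": TCP position; "ee_rot": TCP orientation; "contact_force": force on the tool from outside, world axes, zero at the start; "wrist_torque": the same for the moment, N m; "gripper_width": finger opening in mm.
Only numpy, scipy, OpenCV 4.12 (cv2) and the standard library are available. Lean on these libraries where they do the work, as an engineer would, in place of code of your own. Each camera call takes 0.05 s, during which the arm holds its last target. There are 200 camera calls.

## Working session

There is one attempt and no reset: what is moved stays moved. The work goes in short steps, Python scripts to look and compute and a shell command to move; the robot and the scene stay as the last step left them, time stands still between calls to the robot, and variables do not carry over. Pictures are saved under pics/ and viewed, about 8 in all and at most 12, crops included, and the job is handed in when it is done.

```bash
mkdir -p pics; cat > h.py <<'E'
import numpy as np, cv2
from bench import arm
from scipy.spatial.transform import Rotation as Rn
def ray(cam,px):
    c=arm.calibration(cam);K=np.array(c["intrinsics"]);R=np.array(c["R"]);t=np.array(c["t"])
    u=(px[0]-K[0,2])/K[0,0];v=(px[1]-K[1,2])/K[1,1]
    if cam=="wrist":
        r=np.hypot(u,v);d=np.array([np.sin(r)*u/r,np.sin(r)*v/r,np.cos(r)]) if r>1e-9 else np.array([0,0,1.])
    else: d=np.array([u,v,1.])
    return -R.T@t,R.T@d
def atz(cam,px,z):
    o,d=ray(cam,px);return o+d*(z-o[2])/d[2]
def st():
    s=arm.read_state();R=Rn.from_quat(s["ee_rot"]).as_matrix()
    print("t",round(s["clock"],2),"pos",np.round(s["position"],1),"F",np.round(s["contact_force"],1),"M",np.round(s["wrist_torque"],2),"w",round(s["gripper_width"],1),"j",np.round(s["joints"],3));return s,R
E
python3 - <<'E'
from h import *
s,R=st();print(R.round(3))
for c in("top","side"):
    cv2.imwrite(f"pics/{c}0.png",arm.get_image(c)[:,:,::-1])
    for n,z in(("knob",115),("regulator",70),("needle_tip",85),("set_hand_tip",85),("paint_tin",55),("thinner_jar",50)):
        for f in arm.find_in(c,n)[:2]:print(c,n,f["p"],np.round(f["location"],1),atz(c,f["location"],z).round(0))
E
```

```text
t 0.0 pos [ 252.2 -571.2  230.2] F [-0.5  0.9 -0.1] M [-0.01 -0.01 -0.  ] w 85.2 j [-0.896  0.386  0.007 -0.    -1.194 -0.259]
[[ 0.915 -0.001 -0.404]
 [ 0.404  0.002  0.915]
 [-0.    -1.     0.002]]
top knob 0.66 [305.9 268. ] [552.  54. 115.]
top regulator 0.89 [334.7 274. ] [543.  -9.  70.]
top regulator 0.64 [175.  206.5] [714. 361.  70.]
top paint_tin 0.97 [509.3 198.8] [ 711. -423.   55.]
top thinner_jar 0.74 [176.1 207.1] [718. 364.  50.]
top thinner_jar 0.44 [307.7 262.3] [575.  53.  50.]
side knob 0.88 [328.6 263.3] [555.  76. 115.]
side regulator 0.97 [344.3 257.1] [545.  17.  70.]
side needle_tip 0.36 [328.5 261.5] [566.  52.  85.]
side paint_tin 0.55 [352.  121.4] [ 712. -425.   55.]
side thinner_jar 0.78 [176.9 372.5] [719. 369.  50.]
```

View pics/top0.png

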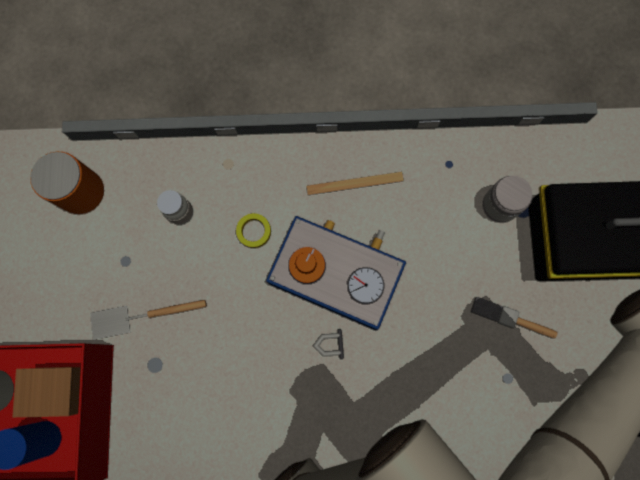

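View pics/side0.png

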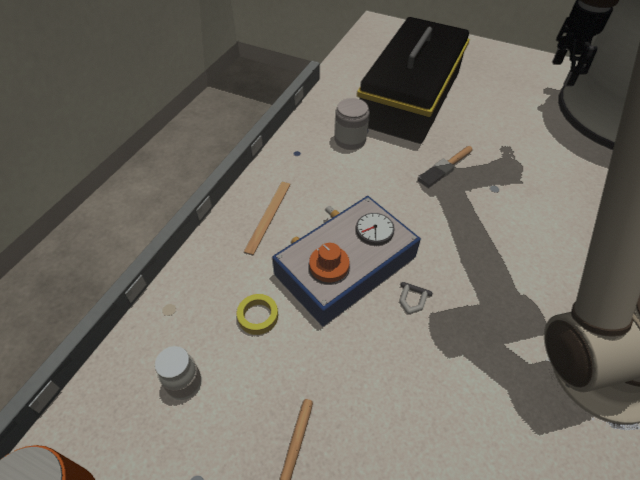

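The side and top pictures show the box with the knob at about (306,265) top and the gauge at (366,286) top. The red hand points to the upper left and the space around the knob is free.

```bash
python3 - <<'E'
from h import *
a=atz("top",(306,267),92.5);g=atz("top",(366,286),85)
k2=atz("side",(330,264),92.5);g2=atz("side",(375,228),85)
print(a,g,k2,g2,np.linalg.norm(a-g))
s,R=st()
print(R.T@(np.array([*((a+k2)/2)[:2],250])-s["position"]))
E
```

```text
[557.49228058  54.75788234  92.5       ] [511.77968927 -78.3404672   85.        ] [558.3442391   61.18642831  92.5       ] [512.12728838 -71.96404524  85.        ] 140.92927891261434
t 0.7 pos [ 252.5 -571.7  231.3] F [-0.2 -0.5  1. ] M [ 0.03 -0.01  0.01] w 85.5 j [-0.896  0.385  0.008 -0.    -1.194 -0.259]
[533.7635976  -18.63571489 452.63312632]
```

```bash
python3 -m creep '[{"delta_pos":[27,-1,22.5],"rot":[0,0,0],"jaw":85},{"delta_pos":[27,-1,22.5],"rot":[0,0,0],"jaw":85},{"delta_pos":[27,-1,22.5],"rot":[0,0,0],"jaw":85},{"delta_pos":[27,-1,22.5],"rot":[0,0,0],"jaw":85},{"delta_pos":[27,-1,22.5],"rot":[0,0,0],"jaw":85},{"delta_pos":[27,-1,22.5],"rot":[0,0,0],"jaw":85},{"delta_pos":[27,-1,22.5],"rot":[0,0,0],"jaw":85},{"delta_pos":[27,-1,22.5],"rot":[0,0,0],"jaw":85},{"delta_pos":[27,-1,22.5],"rot":[0,0,0],"jaw":85},{"delta_pos":[27,-1,22.5],"rot":[0,0,0],"jaw":85}]'
python3 -m creep '[{"delta_pos":[27,-1,22.5],"rot":[0,0,0],"jaw":85},{"delta_pos":[27,-1,22.5],"rot":[0,0,0],"jaw":85},{"delta_pos":[27,-1,22.5],"rot":[0,0,0],"jaw":85},{"delta_pos":[27,-1,22.5],"rot":[0,0,0],"jaw":85},{"delta_pos":[27,-1,22.5],"rot":[0,0,0],"jaw":85},{"delta_pos":[27,-1,22.5],"rot":[0,0,0],"jaw":85},{"delta_pos":[27,-1,22.5],"rot":[0,0,0],"jaw":85},{"delta_pos":[27,-1,22.5],"rot":[0,0,0],"jaw":85},{"delta_pos":[18,-1,22.5],"rot":[0,0,0],"jaw":85},{"delta_pos":[0,0,0],"rot":[0,0,0],"jaw":85}]'
python3 - <<'E'
from h import *
s,R=st();print(R.round(3))
cv2.imwrite("pics/w1.png",arm.get_image("wrist")[:,:,::-1])
for n,z in(("knob",115),("regulator",70),("needle_tip",85),("set_hand_tip",85)):
    for f in arm.find_in("wrist",n)[:2]:print(n,f["p"],np.round(f["location"],1),atz("wrist",f["location"],z).round(1))
E
```

```text
clock: 1.53
position: [409.0, -255.2, 241.7]
ee_rot: [0.692, 0.146, -0.146, -0.692]
contact_force: [1.0, -0.2, -0.3]
gripper_width: 85.1
clock: 2.37
position: [542.6, 27.0, 250.2]
ee_rot: [-0.691, -0.148, 0.147, 0.692]
contact_force: [-0.1, -0.1, -0.5]
gripper_width: 84.7
t 2.37 pos [542.6  27.  250.2] F [-0.1 -0.1 -0.5] M [-0.06 -0.04  0.  ] w 84.7 j [ 0.348  0.231 -0.164 -0.    -1.174 -1.499]
[[ 0.913  0.001 -0.408]
 [ 0.408  0.001  0.913]
 [ 0.001 -1.     0.   ]]
knob 0.85 [334.5 246.3] [551.   39.5 115. ]
regulator 0.61 [273.3 197.1] [544.1 -22.2  70. ]
needle_tip 0.44 [218.1 139.8] [513.1 -84.5  85. ]
set_hand_tip 0.55 [227.1 155.1] [522.3 -72.7  85. ]
```

View pics/w1.png

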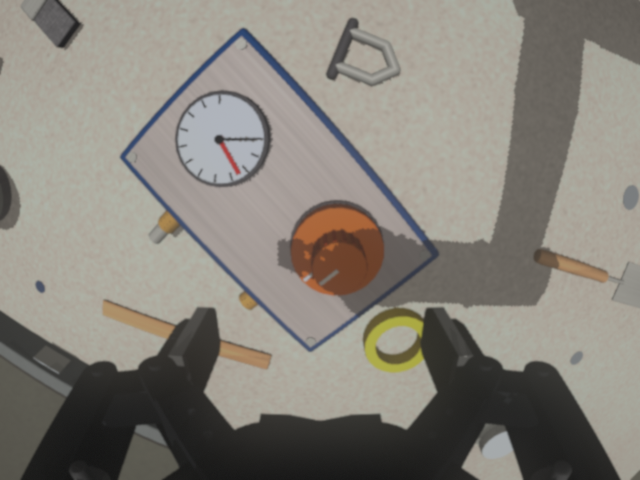

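The wrist view shows the gauge at (219,139), the black needle pointing right to about (265,139) and the red hand to (238,174), which is roughly 60° clockwise. The knob's skirt is centred near (338,248). I'll measure it now that the arm has settled.

```bash
cat >> h.py <<'E'
def gauge(c=None,cam="wrist",ctr=None):
    """angles (deg, CCW world about z) of red hand & needle from axis-fit in plane z=85"""
    im=arm.get_image(cam).astype(int)
    hsv=cv2.cvtColor(im.astype(np.uint8),cv2.COLOR_RGB2HSV)
    red=(im[...,0]>130)&(im[...,1]<80)&(im[...,2]<80)&((hsv[...,0]<4)|(hsv[...,0]>172))
    blk=im.max(2)<80
    out={}
    yy,xx=np.mgrid[:480,:640]
    near=np.hypot(xx-ctr[0],yy-ctr[1])<60
    wr=np.array([atz(cam,(x,y),85)[:2] for x,y in zip(xx[red&near],yy[red&near])])
    wb=np.array([atz(cam,(x,y),85)[:2] for x,y in zip(xx[blk&near],yy[blk&near])])
    return im,wr,wb
def linang(p,c):
    p=p[(np.hypot(*(p-c).T)>8)&(np.hypot(*(p-c).T)<28)]
    d=p-c;m=d.sum(0);return np.degrees(np.arctan2(m[1],m[0])),len(p)
E
python3 - <<'E'
from h import *
s,R=st()
im=arm.get_image("wrist");s,R=st()
m=arm.masks_of("wrist","knob")
ys,xs=np.nonzero(m[0]["pixels"]);print(m[0]["p"],xs.min(),xs.max(),ys.min(),ys.max(),len(xs))
f=arm.find_in("wrist","regulator");print(f[0])
for n in("needle_tip","set_hand_tip"):
    for f in arm.find_in("wrist",n)[:2]:print(n,f["p"],np.round(f["location"],1),atz("wrist",f["location"],85).round(1))
v=im[80:200,160:290].copy();v[m[0]["pixels"][80:200,160:290]]//=2
w=im[180:310,280:410].copy()
v=cv2.resize(v,None,fx=3,fy=3,interpolation=2);w=cv2.resize(w,None,fx=3,fy=3,interpolation=2)[:360]
cv2.imwrite("pics/c1.png",np.hstack([v,w])[:,:,::-1]);cv2.imwrite("pics/w2.png",im[:,:,::-1])
E
```

```text
t 2.62 pos [540.4  22.1 250.4] F [ 0.6 -0.2  0.1] M [ 0.    0.02 -0.01] w 84.7 j [ 0.341  0.228 -0.168 -0.    -1.175 -1.497]
t 2.67 pos [540.5  22.  250.5] F [-0.7  0.9  0.7] M [-0.02  0.01 -0.  ] w 84.8 j [ 0.341  0.228 -0.168  0.    -1.175 -1.497]
0.68 295 387 208 299 6658
{'location': [277.8, 201.0], 'p': 0.87}
needle_tip 0.51 [224.4 146.2] [516.3 -77.8  85. ]
set_hand_tip 0.74 [234.8 163.5] [526.7 -63.8  85. ]
```

View pics/c1.png

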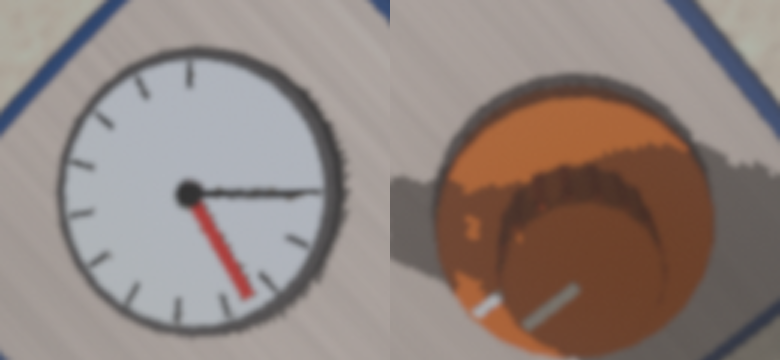

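The crop shows the gauge centre at image (223.3,144.3), the needle tip at (266.7,143.7), the red tip at (242.7,179) and the skirt centred at about (342,257).

```bash
python3 - <<'E'
from h import *
s,R=st()
c,n,r=[atz("wrist",p,85)[:2] for p in((223.3,144.3),(266.7,143.7),(242.7,179))]
A=lambda d:np.arctan2(d[1],d[0])
print("gauge",c,"needle",A(n-c),"red",A(r-c),"diff cw",A(n-c)-A(r-c))
k=atz("wrist",(342.3,256.7),92.5)[:2];g=atz("wrist",(344,270),126.5)[:2]
print("knob",k,g,"dist",np.linalg.norm(k-c))
d=k-c;yaw=A(d)-A(np.array([-10,140]));print("yaw",yaw,"knob pred from gauge",c+140.36*d/np.linalg.norm(d))
for f in arm.find_in("wrist","regulator")[:1]:
  ctr=atz("wrist",f["location"],70)[:2];print(ctr, c-np.array([[np.cos(yaw),-np.sin(yaw)],[np.sin(yaw),np.cos(yaw)]])@[-5,-75])
for f in arm.find_in("wrist","knob_grip")[:1]:print(f["p"],atz("wrist",f["location"],116))
K=(k)
print("to go tool",R.T@(np.array([*K,200])-s["position"]))
E
```

```text
t 2.87 pos [540.7  22.2 250.5] F [ 0.6  0.  -0.4] M [-0.03 -0.01  0.05] w 85.1 j [ 0.341  0.228 -0.168  0.    -1.175 -1.497]
gauge [515.23976265 -79.11751526] needle 1.964351996333232 red 0.8948414584100004 diff cw 1.0695105379232317
knob [563.75491298  51.93260067] [562.39229008  50.66717196] dist 139.74209350603098
yaw -0.42586595647072567 knob pred from gauge [563.96943551  52.5120733 ]
[546.0886557  -17.86656623] [550.77638537 -12.88196253]
0.62 [556.68014263  45.93567607 116.        ]
to go tool [33.09542043 50.52054421 17.93873468]
```

```bash
python3 -m creep '[{"delta_pos":[16,5,8.5],"rot":[0,0,0],"jaw":85},{"delta_pos":[16,5,8.5],"rot":[0,0,0],"jaw":85},{"delta_pos":[0,7,0],"rot":[0,-0.12,0],"jaw":85},{"delta_pos":[0,7,0],"rot":[0,-0.12,0],"jaw":85},{"delta_pos":[0,7,0],"rot":[0,-0.12,0],"jaw":85},{"delta_pos":[0,7,0],"rot":[0,-0.12,0],"jaw":85},{"delta_pos":[0,7,0],"rot":[0,-0.12,0],"jaw":85},{"delta_pos":[0,7,0],"rot":[0,-0.12,0],"jaw":85},{"delta_pos":[0,7,0],"rot":[0,-0.12,0],"jaw":85},{"delta_pos":[0,0,0],"rot":[0,-0.12,0],"jaw":85}]'
python3 - <<'E'
from h import *
for i in range(3): arm.get_image("wrist")
im=arm.get_image("wrist");s,R=st();print(R.round(3))
cv2.imwrite("pics/w3.png",im[:,:,::-1])
print(arm.calibration("wrist"))
E
```

```text
clock: 3.8
position: [563.0, 52.3, 188.8]
ee_rot: [-0.544, -0.449, 0.452, 0.546]
contact_force: [0.2, 0.3, -0.0]
gripper_width: 84.9
t 4.0 pos [563.8  52.1 190.9] F [ 0.4  0.1 -0.6] M [ 0.05 -0.   -0.  ] w 85.3 j [ 0.378  0.318 -0.199  0.    -1.054 -0.576]
[[ 0.196 -0.    -0.981]
 [ 0.981 -0.     0.196]
 [-0.    -1.     0.   ]]
{'intrinsics': array([[371.64829954,   0.        , 320.06293946],
       [  0.        , 371.64829954, 240.61627094],
       [  0.        ,   0.        ,   1.        ]]), 'R': array([[-9.80597312e-01,  1.96032264e-01, -5.12323901e-04],
       [ 1.86153975e-01,  9.31996718e-01,  3.11012563e-01],
       [ 6.14459812e-02,  3.04882713e-01, -9.50405662e-01]]), 't': array([ 543.31139256, -180.28284695,  291.49461445])}
```

View pics/w3.png

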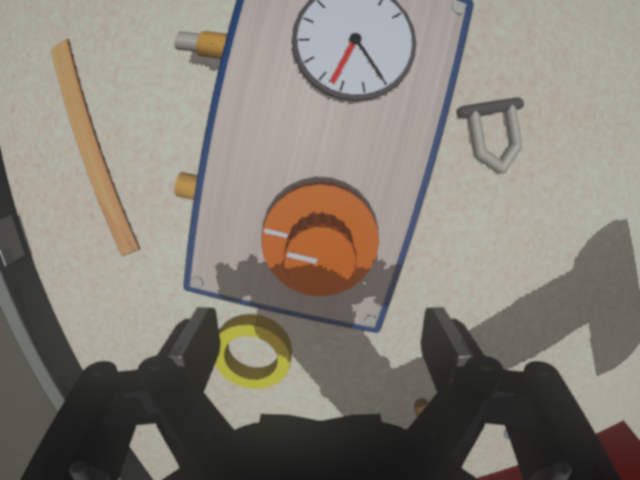

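The knob's skirt centre is at about (320.5,238), already in line with the finger gap (column 320). The gauge centre is at (355,39).

```bash
python3 - <<'E'
from h import *
s,R=st()
c,n,r=[atz("wrist",p,85)[:2] for p in((355,39),(385,83),(333,82))]
A=lambda d:np.arctan2(d[1],d[0])
k=atz("wrist",(320.5,238.5),92.5)[:2]
print("gauge",c,A(n-c)-A(r-c),"knob",k,np.linalg.norm(k-c))
print("grip top",atz("wrist",(320.5,260),126.5))
for z in (97,):
  print(R.T@(np.array([*k,z])-s["position"]))
E
```

```text
t 4.0 pos [563.8  52.1 190.9] F [ 0.4  0.1 -0.6] M [ 0.05 -0.   -0.  ] w 85.3 j [ 0.378  0.318 -0.199  0.    -1.054 -0.576]
gauge [514.83645947 -79.34562119] 1.0404188035117943 knob [563.40389476  48.49129158] 136.7518630055849
grip top [563.92362126  50.99204109 126.5       ]
[-3.63428807 93.91591    -0.3124832 ]
```

```bash
python3 -m creep '[{"delta_pos":[-1.2,11,0],"rot":[0,0,0],"jaw":85},{"delta_pos":[0,11,0],"rot":[0,0,0],"jaw":85},{"delta_pos":[0,11,0],"rot":[0,0,0],"jaw":85},{"delta_pos":[0,11,0],"rot":[0,0,0],"jaw":85},{"delta_pos":[0,11,0],"rot":[0,0,0],"jaw":85},{"delta_pos":[0,11,0],"rot":[0,0,0],"jaw":85},{"delta_pos":[0,11,0],"rot":[0,0,0],"jaw":85},{"delta_pos":[0,9,0],"rot":[0,0,0],"jaw":85},{"delta_pos":[0,7,0],"rot":[0,0,0],"jaw":85},{"delta_pos":[0,0,0],"rot":[0,0,0],"jaw":85}]'
python3 -m creep '[{"delta_pos":[0,0,0],"rot":[0,0,0],"jaw":60},{"delta_pos":[0,0,0],"rot":[0,0,0],"jaw":50},{"delta_pos":[0,0,0],"rot":[0,0,0],"jaw":46},{"delta_pos":[0,0,0],"rot":[0,0,0],"jaw":44},{"delta_pos":[0,0,0],"rot":[0,0,0],"jaw":42},{"delta_pos":[0,0,0],"rot":[0,0,0],"jaw":40},{"delta_pos":[0,0,0],"rot":[0,0,0],"jaw":40},{"delta_pos":[0,0,0],"rot":[0,0,0],"jaw":40},{"delta_pos":[0,0,0],"rot":[0,0,0],"jaw":40},{"delta_pos":[0,0,0],"rot":[0,0,0],"jaw":40}]'
python3 -c "
from h import *
st();st()"
```

```text
clock: 4.83
position: [562.3, 50.2, 96.8]
ee_rot: [-0.546, -0.448, 0.45, 0.547]
contact_force: [-0.5, 0.4, -0.8]
gripper_width: 84.6
clock: 5.67
position: [563.7, 50.4, 99.4]
ee_rot: [0.547, 0.45, -0.448, -0.546]
contact_force: [-1.1, -0.3, 6.2]
gripper_width: 42.5
t 5.67 pos [563.7  50.4  99.4] F [-1.1 -0.3  6.2] M [-0.01  0.12 -0.  ] w 42.5 j [ 0.376  0.414 -0.314  0.001 -0.841 -0.571]
t 5.67 pos [563.7  50.4  99.4] F [-1.1 -0.3  6.2] M [-0.01  0.12 -0.  ] w 42.5 j [ 0.376  0.414 -0.314  0.001 -0.841 -0.571]
```

```bash
python3 -m creep '[{"delta_pos":[0,-1.2,0],"rot":[0,0,0],"jaw":40},{"delta_pos":[0,-1.2,0],"rot":[0,0,0],"jaw":40},{"delta_pos":[0,-1.2,0],"rot":[0,0,0],"jaw":40},{"delta_pos":[0,-1.2,0],"rot":[0,0,0],"jaw":40},{"delta_pos":[0,-1.2,0],"rot":[0,0,0],"jaw":40},{"delta_pos":[0,-1.2,0],"rot":[0,0,0],"jaw":40},{"delta_pos":[0,-1.2,0],"rot":[0,0,0],"jaw":40},{"delta_pos":[0,-1.2,0],"rot":[0,0,0],"jaw":40},{"delta_pos":[0,-1.4,0],"rot":[0,0,0],"jaw":40},{"delta_pos":[0,0,0],"rot":[0,0,0],"jaw":40}]'
python3 - <<'E'
from h import *
s,R=st()
im=arm.get_image("wrist");st()
v=cv2.resize(im[0:320,190:470],None,fx=2,fy=2,interpolation=2)[:600]
sd=cv2.resize(arm.get_image("side")[210:310,270:430],None,fx=2,fy=2)
cv2.imwrite("pics/c4.png",v[:,:,::-1]);cv2.imwrite("pics/s4.png",sd[:,:,::-1])
E
```

```text
clock: 6.5
position: [563.6, 50.3, 109.8]
ee_rot: [0.547, 0.449, -0.449, -0.546]
contact_force: [4.5, -0.2, -2.1]
gripper_width: 42.7
t 6.5 pos [563.6  50.3 109.8] F [ 4.5 -0.2 -2.1] M [-0.2  -1.41 -0.03] w 42.7 j [ 0.376  0.402 -0.303  0.    -0.865 -0.571]
t 6.55 pos [563.6  50.4 109.8] F [ 4.2 -1.5 -2.5] M [-0.23 -1.54 -0.02] w 42.5 j [ 0.376  0.402 -0.303  0.    -0.865 -0.571]
```

View pics/c4.png

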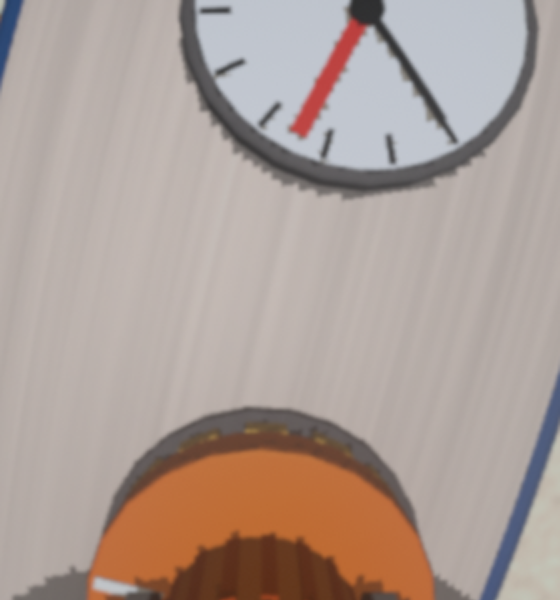

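The knob is up about 10.5 mm and its skirt clearly stands off the ring. In full image pixels the gauge centre is (373.5,4), the red tip (339.5,67) and the needle tip (418,71). Next I'll turn it clockwise.

```bash
python3 - <<'E'
from h import *
c,n,r=[atz("wrist",p,85)[:2] for p in((373.5,4),(418,71),(339.5,67))]
A=lambda d:np.arctan2(d[1],d[0])
print(c,"needle",A(n-c),"red",A(r-c),A(n-c)-A(r-c))
E
python3 -m creep '[{"delta_pos":[0,0,0],"rot":[0,0.05,0],"jaw":40},{"delta_pos":[0,0,0],"rot":[0,0.05,0],"jaw":40},{"delta_pos":[0,0,0],"rot":[0,0.05,0],"jaw":40},{"delta_pos":[0,0,0],"rot":[0,0.05,0],"jaw":40},{"delta_pos":[0,0,0],"rot":[0,0.05,0],"jaw":40},{"delta_pos":[0,0,0],"rot":[0,0.05,0],"jaw":40},{"delta_pos":[0,0,0],"rot":[0,0.05,0],"jaw":40},{"delta_pos":[0,0,0],"rot":[0,0.05,0],"jaw":40},{"delta_pos":[0,0,0],"rot":[0,0.05,0],"jaw":40},{"delta_pos":[0,0,0],"rot":[0,0.05,0],"jaw":40}]'
python3 -m creep '[{"delta_pos":[0,0,0],"rot":[0,0.05,0],"jaw":40},{"delta_pos":[0,0,0],"rot":[0,0.05,0],"jaw":40},{"delta_pos":[0,0,0],"rot":[0,0.05,0],"jaw":40},{"delta_pos":[0,0,0],"rot":[0,0.05,0],"jaw":40},{"delta_pos":[0,0,0],"rot":[0,0.05,0],"jaw":40},{"delta_pos":[0,0,0],"rot":[0,0.05,0],"jaw":40},{"delta_pos":[0,0,0],"rot":[0,0.05,0],"jaw":40},{"delta_pos":[0,0,0],"rot":[0,0.05,0],"jaw":40},{"delta_pos":[0,0,0],"rot":[0,0.05,0],"jaw":40},{"delta_pos":[0,0,0],"rot":[0,0,0],"jaw":40}]'
python3 - <<'E'
from h import *
s,R=st();print(R.round(4), "tool ang", np.arctan2(R[1,0],R[0,0]))
im=arm.get_image("wrist")
cv2.imwrite("pics/c5.png",cv2.resize(im[0:220,100:360],None,fx=2.5,fy=2.5,interpolation=2)[:,:,::-1])
E
```

```text
[514.31201234 -79.72420092] needle 1.9535034308119275 red 0.9147942878884554 1.038709142923472
clock: 7.43
position: [562.5, 50.7, 109.7]
ee_rot: [-0.64, -0.299, 0.299, 0.641]
contact_force: [1.1, 2.2, 0.3]
gripper_width: 42.6
clock: 8.27
position: [561.9, 51.6, 109.8]
ee_rot: [-0.691, -0.148, 0.149, 0.692]
contact_force: [-1.3, 5.3, 1.5]
gripper_width: 42.2
t 8.27 pos [561.9  51.6 109.8] F [-1.3  5.3  1.5] M [ 1.57  0.1  -0.09] w 42.2 j [ 0.377  0.401 -0.303 -0.003 -0.868 -1.522]
[[ 9.113e-01 -1.700e-03 -4.116e-01]
 [ 4.116e-01  1.700e-03  9.113e-01]
 [-9.000e-04 -1.000e+00  2.200e-03]] tool ang 0.424258239351904
```

View pics/c5.png

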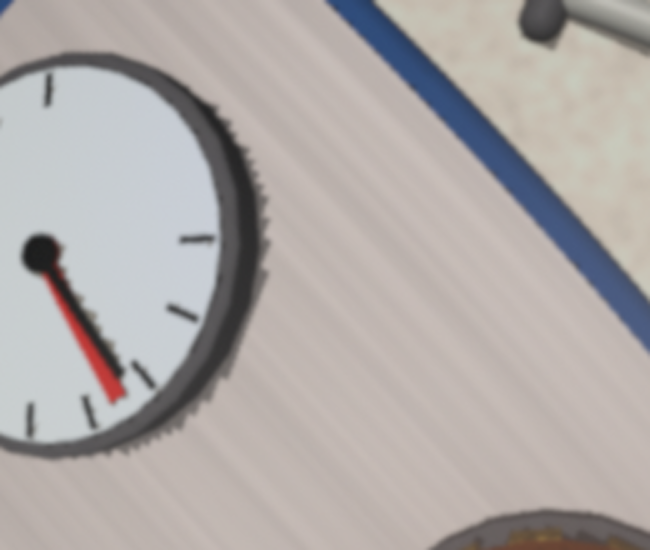

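The needle is about 0.09 rad short of the red hand: image angles are 56° against 61°. I'll close that gap and then lower the knob gently.

```bash
python3 -m creep '[{"delta_pos":[0,0,0],"rot":[0,0.03,0],"jaw":40},{"delta_pos":[0,0,0],"rot":[0,0.03,0],"jaw":40},{"delta_pos":[0,0,0],"rot":[0,0.03,0],"jaw":40},{"delta_pos":[0,0,0],"rot":[0,0,0],"jaw":40},{"delta_pos":[0,0,0],"rot":[0,0,0],"jaw":40},{"delta_pos":[0,0,0],"rot":[0,0,0],"jaw":40},{"delta_pos":[0,0,0],"rot":[0,0,0],"jaw":40},{"delta_pos":[0,0,0],"rot":[0,0,0],"jaw":40},{"delta_pos":[0,0,0],"rot":[0,0,0],"jaw":40},{"delta_pos":[0,0,0],"rot":[0,0,0],"jaw":40}]'
python3 - <<'E'
from h import *
s,R=st();print("tool ang", np.arctan2(R[1,0],R[0,0]))
im=arm.get_image("wrist")
cv2.imwrite("pics/c6.png",cv2.resize(im[60:220,80:240],None,fx=3.5,fy=3.5,interpolation=2)[:,:,::-1])
E
python3 -m creep '[{"delta_pos":[0,0.5,0],"rot":[0,0,0],"jaw":40},{"delta_pos":[0,0.5,0],"rot":[0,0,0],"jaw":40},{"delta_pos":[0,0.5,0],"rot":[0,0,0],"jaw":40},{"delta_pos":[0,0.5,0],"rot":[0,0,0],"jaw":40},{"delta_pos":[0,0.5,0],"rot":[0,0,0],"jaw":40},{"delta_pos":[0,0.5,0],"rot":[0,0,0],"jaw":40},{"delta_pos":[0,0,0],"rot":[0,0,0],"jaw":40},{"delta_pos":[0,0,0],"rot":[0,0,0],"jaw":40},{"delta_pos":[0,0,0],"rot":[0,0,0],"jaw":40},{"delta_pos":[0,0,0],"rot":[0,0,0],"jaw":40}]'
python3 -c "from h import *;st()"
```

```text
clock: 9.15
position: [561.8, 51.7, 109.7]
ee_rot: [-0.696, -0.118, 0.119, 0.698]
contact_force: [-0.8, 5.3, 2.3]
gripper_width: 42.3
t 9.15 pos [561.8  51.7 109.7] F [-0.8  5.3  2.3] M [ 1.85  0.24 -0.07] w 42.3 j [ 0.378  0.401 -0.303 -0.003 -0.868 -1.611]
tool ang 0.335603378709774
clock: 10.03
position: [561.8, 51.8, 106.6]
ee_rot: [-0.696, -0.118, 0.119, 0.698]
contact_force: [-1.1, 6.1, 2.0]
gripper_width: 42.4
t 10.03 pos [561.8  51.8 106.6] F [-1.1  6.1  2. ] M [ 1.87  0.23 -0.09] w 42.4 j [ 0.378  0.404 -0.306 -0.003 -0.861 -1.611]
```

View pics/c6.png

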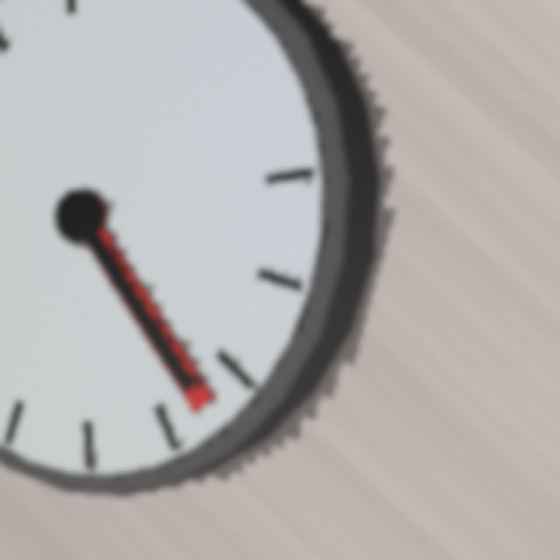

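The needle now covers the red hand, tips at about (197,385) and (203,398) in the crop, so they agree within about 1°. Next I'll press gently to find the land.

```bash
python3 -m creep '[{"delta_pos":[0,0.2,0],"rot":[0,0,0],"jaw":40},{"delta_pos":[0,0.2,0],"rot":[0,0,0],"jaw":40},{"delta_pos":[0,0.2,0],"rot":[0,0,0],"jaw":40},{"delta_pos":[0,0.2,0],"rot":[0,0,0],"jaw":40},{"delta_pos":[0,0.2,0],"rot":[0,0,0],"jaw":40},{"delta_pos":[0,0.2,0],"rot":[0,0,0],"jaw":40},{"delta_pos":[0,0.2,0],"rot":[0,0,0],"jaw":40},{"delta_pos":[0,0,0],"rot":[0,0,0],"jaw":40},{"delta_pos":[0,0,0],"rot":[0,0,0],"jaw":40},{"delta_pos":[0,0,0],"rot":[0,0,0],"jaw":40}]'
python3 -c "from h import *;st()"
python3 -m creep '[{"delta_pos":[0,0.2,0],"rot":[0,0,0],"jaw":40},{"delta_pos":[0,0.2,0],"rot":[0,0,0],"jaw":40},{"delta_pos":[0,0.2,0],"rot":[0,0,0],"jaw":40},{"delta_pos":[0,0.2,0],"rot":[0,0,0],"jaw":40},{"delta_pos":[0,0,0],"rot":[0,0,0],"jaw":40},{"delta_pos":[0,0,0],"rot":[0,0,0],"jaw":40},{"delta_pos":[0,0,0],"rot":[0,0,0],"jaw":40},{"delta_pos":[0,0,0],"rot":[0,0,0],"jaw":40},{"delta_pos":[0,0,0],"rot":[0,0,0],"jaw":40},{"delta_pos":[0,0,0],"rot":[0,0,0],"jaw":40}]'
python3 -c "from h import *;st()"
```

```text
clock: 10.87
position: [561.9, 51.8, 105.8]
ee_rot: [-0.696, -0.118, 0.119, 0.698]
contact_force: [-1.9, 5.6, 4.1]
gripper_width: 42.4
t 10.87 pos [561.9  51.8 105.8] F [-1.9  5.6  4.1] M [1.91 0.48 0.  ] w 42.4 j [ 0.378  0.405 -0.307 -0.003 -0.859 -1.611]
clock: 11.7
position: [561.9, 51.8, 105.2]
ee_rot: [-0.696, -0.118, 0.119, 0.698]
contact_force: [-1.3, 5.7, 4.7]
gripper_width: 42.6
t 11.7 pos [561.9  51.8 105.2] F [-1.3  5.7  4.7] M [ 1.97  0.68 -0.06] w 42.6 j [ 0.378  0.406 -0.308 -0.003 -0.857 -1.611]
```

```bash
cat > chk.py <<'E'
import sys
from h import *
s=arm.read_state();R=Rn.from_quat(s["ee_rot"]).as_matrix()
z,fz,mz=s["position"][2],s["contact_force"][2],s["wrist_torque"][2]
print(f"t {s['clock']:.2f} z {z:.2f} ang {np.arctan2(R[1,0],R[0,0]):.4f} F {np.round(s['contact_force'],1)} Mz {mz:.2f} j6 {s['joints'][5]:.4f}")
sys.exit(int(len(sys.argv)>1 and (z<float(sys.argv[1]) or abs(mz)>0.35 or fz>10)))
E
python3 -m creep '[{"delta_pos":[0,0.3,0],"rot":[0,0,0],"jaw":40},{"delta_pos":[0,0.3,0],"rot":[0,0,0],"jaw":40},{"delta_pos":[0,0.3,0],"rot":[0,0,0],"jaw":40},{"delta_pos":[0,0,0],"rot":[0,0.002,0],"jaw":40},{"delta_pos":[0,0,0],"rot":[0,0.002,0],"jaw":40},{"delta_pos":[0,0,0],"rot":[0,0.002,0],"jaw":40},{"delta_pos":[0,0,0],"rot":[0,0.002,0],"jaw":40},{"delta_pos":[0,0,0],"rot":[0,0.002,0],"jaw":40},{"delta_pos":[0,0,0],"rot":[0,0.002,0],"jaw":40},{"delta_pos":[0,0,0],"rot":[0,0,0],"jaw":40}]' >/dev/null; python3 chk.py
python3 -m creep '[{"delta_pos":[0,0,0],"rot":[0,0.002,0],"jaw":40},{"delta_pos":[0,0,0],"rot":[0,0.002,0],"jaw":40},{"delta_pos":[0,0,0],"rot":[0,0.002,0],"jaw":40},{"delta_pos":[0,0,0],"rot":[0,0.002,0],"jaw":40},{"delta_pos":[0,0,0],"rot":[0,0.002,0],"jaw":40},{"delta_pos":[0,0,0],"rot":[0,0.002,0],"jaw":40},{"delta_pos":[0,0,0],"rot":[0,0.002,0],"jaw":40},{"delta_pos":[0,0,0],"rot":[0,0,0],"jaw":40},{"delta_pos":[0,0,0],"rot":[0,0,0],"jaw":40},{"delta_pos":[0,0,0],"rot":[0,0,0],"jaw":40}]' >/dev/null; python3 chk.py
```

```text
t 12.53 z 104.52 ang 0.3249 F [-2.9  6.   6.3] Mz 0.15 j6 -1.6220
t 13.37 z 104.53 ang 0.3110 F [-2.7  6.9  5.6] Mz 0.16 j6 -1.6360
```

```bash

python3 -m creep '[{"delta_pos":[0,0,0],"rot":[0,0.002,0],"jaw":40},{"delta_pos":[0,0,0],"rot":[0,0.002,0],"jaw":40},{"delta_pos":[0,0,0],"rot":[0,0.002,0],"jaw":40},{"delta_pos":[0,0,0],"rot":[0,0.002,0],"jaw":40},{"delta_pos":[0,0,0],"rot":[0,0.002,0],"jaw":40},{"delta_pos":[0,0,0],"rot":[0,0.002,0],"jaw":40},{"delta_pos":[0,0,0],"rot":[0,0.002,0],"jaw":40},{"delta_pos":[0,0,0],"rot":[0,0,0],"jaw":40},{"delta_pos":[0,0,0],"rot":[0,0,0],"jaw":40},{"delta_pos":[0,0,0],"rot":[0,0,0],"jaw":40}]' >/dev/null && python3 chk.py 104.1 &&
python3 -m creep '[{"delta_pos":[0,0,0],"rot":[0,0.002,0],"jaw":40},{"delta_pos":[0,0,0],"rot":[0,0.002,0],"jaw":40},{"delta_pos":[0,0,0],"rot":[0,0.002,0],"jaw":40},{"delta_pos":[0,0,0],"rot":[0,0.002,0],"jaw":40},{"delta_pos":[0,0,0],"rot":[0,0.002,0],"jaw":40},{"delta_pos":[0,0,0],"rot":[0,0.002,0],"jaw":40},{"delta_pos":[0,0,0],"rot":[0,0.002,0],"jaw":40},{"delta_pos":[0,0,0],"rot":[0,0,0],"jaw":40},{"delta_pos":[0,0,0],"rot":[0,0,0],"jaw":40},{"delta_pos":[0,0,0],"rot":[0,0,0],"jaw":40}]' >/dev/null && python3 chk.py 104.1 &&
python3 -m creep '[{"delta_pos":[0,0,0],"rot":[0,0.002,0],"jaw":40},{"delta_pos":[0,0,0],"rot":[0,0.002,0],"jaw":40},{"delta_pos":[0,0,0],"rot":[0,0.002,0],"jaw":40},{"delta_pos":[0,0,0],"rot":[0,0.002,0],"jaw":40},{"delta_pos":[0,0,0],"rot":[0,0.002,0],"jaw":40},{"delta_pos":[0,0,0],"rot":[0,0.002,0],"jaw":40},{"delta_pos":[0,0,0],"rot":[0,0.002,0],"jaw":40},{"delta_pos":[0,0,0],"rot":[0,0,0],"jaw":40},{"delta_pos":[0,0,0],"rot":[0,0,0],"jaw":40},{"delta_pos":[0,0,0],"rot":[0,0,0],"jaw":40}]' >/dev/null && python3 chk.py 104.1 &&
python3 -m creep '[{"delta_pos":[0,0,0],"rot":[0,0.002,0],"jaw":40},{"delta_pos":[0,0,0],"rot":[0,0.002,0],"jaw":40},{"delta_pos":[0,0,0],"rot":[0,0.002,0],"jaw":40},{"delta_pos":[0,0,0],"rot":[0,0.002,0],"jaw":40},{"delta_pos":[0,0,0],"rot":[0,0.002,0],"jaw":40},{"delta_pos":[0,0,0],"rot":[0,0.002,0],"jaw":40},{"delta_pos":[0,0,0],"rot":[0,0.002,0],"jaw":40},{"delta_pos":[0,0,0],"rot":[0,0,0],"jaw":40},{"delta_pos":[0,0,0],"rot":[0,0,0],"jaw":40},{"delta_pos":[0,0,0],"rot":[0,0,0],"jaw":40}]' >/dev/null && python3 chk.py 104.1
```

```text
t 14.20 z 104.52 ang 0.2971 F [-3.1  5.9  6. ] Mz 0.18 j6 -1.6499
t 15.03 z 104.51 ang 0.2831 F [-3.3  6.3  7.2] Mz 0.17 j6 -1.6639
t 15.87 z 104.50 ang 0.2689 F [-1.9  7.1  7.1] Mz 0.14 j6 -1.6780
t 16.70 z 103.86 ang 0.2537 F [-1.5  6.6  3.2] Mz 0.02 j6 -1.6926
```

The knob dropped 0.65 mm and both force and torque fell, so this is a notch about 0.09 rad clockwise of the red hand. Next I'll ease it down.

```bash

python3 -m creep '[{"delta_pos":[0,0.2,0],"rot":[0,0,0],"jaw":40},{"delta_pos":[0,0.2,0],"rot":[0,0,0],"jaw":40},{"delta_pos":[0,0.2,0],"rot":[0,0,0],"jaw":40},{"delta_pos":[0,0.2,0],"rot":[0,0,0],"jaw":40},{"delta_pos":[0,0.2,0],"rot":[0,0,0],"jaw":40},{"delta_pos":[0,0,0],"rot":[0,0,0],"jaw":40},{"delta_pos":[0,0,0],"rot":[0,0,0],"jaw":40},{"delta_pos":[0,0,0],"rot":[0,0,0],"jaw":40},{"delta_pos":[0,0,0],"rot":[0,0,0],"jaw":40},{"delta_pos":[0,0,0],"rot":[0,0,0],"jaw":40}]' >/dev/null && python3 chk.py
```

```text
t 17.53 z 102.99 ang 0.2538 F [-2.1  6.6  3. ] Mz -0.01 j6 -1.6926
```

```bash

python3 -m creep '[{"delta_pos":[0,0.3,0],"rot":[0,0,0],"jaw":40},{"delta_pos":[0,0.3,0],"rot":[0,0,0],"jaw":40},{"delta_pos":[0,0.3,0],"rot":[0,0,0],"jaw":40},{"delta_pos":[0,0.3,0],"rot":[0,0,0],"jaw":40},{"delta_pos":[0,0.3,0],"rot":[0,0,0],"jaw":40},{"delta_pos":[0,0.3,0],"rot":[0,0,0],"jaw":40},{"delta_pos":[0,0.3,0],"rot":[0,0,0],"jaw":40},{"delta_pos":[0,0.3,0],"rot":[0,0,0],"jaw":40},{"delta_pos":[0,0,0],"rot":[0,0,0],"jaw":40},{"delta_pos":[0,0,0],"rot":[0,0,0],"jaw":40}]' >/dev/null && python3 chk.py 101 ; 
python3 -m creep '[{"delta_pos":[0,0.2,0],"rot":[0,0,0],"jaw":40},{"delta_pos":[0,0.2,0],"rot":[0,0,0],"jaw":40},{"delta_pos":[0,0.2,0],"rot":[0,0,0],"jaw":40},{"delta_pos":[0,0.2,0],"rot":[0,0,0],"jaw":40},{"delta_pos":[0,0.2,0],"rot":[0,0,0],"jaw":40},{"delta_pos":[0,0,0],"rot":[0,0,0],"jaw":40},{"delta_pos":[0,0,0],"rot":[0,0,0],"jaw":40},{"delta_pos":[0,0,0],"rot":[0,0,0],"jaw":40},{"delta_pos":[0,0,0],"rot":[0,0,0],"jaw":40},{"delta_pos":[0,0,0],"rot":[0,0,0],"jaw":40}]' >/dev/null && python3 chk.py
```

```text
t 18.37 z 100.69 ang 0.2537 F [-1.3  6.1  4.4] Mz -0.09 j6 -1.6927
t 19.20 z 99.79 ang 0.2537 F [-1.6  6.7  4.5] Mz -0.12 j6 -1.6928
```

```bash

python3 -m creep '[{"delta_pos":[0,0.1,0],"rot":[0,0,0],"jaw":40},{"delta_pos":[0,0.1,0],"rot":[0,0,0],"jaw":40},{"delta_pos":[0,0.1,0],"rot":[0,0,0],"jaw":40},{"delta_pos":[0,0.1,0],"rot":[0,0,0],"jaw":40},{"delta_pos":[0,0.1,0],"rot":[0,0,0],"jaw":40},{"delta_pos":[0,0.1,0],"rot":[0,0,0],"jaw":40},{"delta_pos":[0,0,0],"rot":[0,0,0],"jaw":40},{"delta_pos":[0,0,0],"rot":[0,0,0],"jaw":40},{"delta_pos":[0,0,0],"rot":[0,0,0],"jaw":40},{"delta_pos":[0,0,0],"rot":[0,0,0],"jaw":40}]' >/dev/null && python3 chk.py 90 &&
python3 -m creep '[{"delta_pos":[0,0.1,0],"rot":[0,0,0],"jaw":40},{"delta_pos":[0,0.1,0],"rot":[0,0,0],"jaw":40},{"delta_pos":[0,0.1,0],"rot":[0,0,0],"jaw":40},{"delta_pos":[0,0.1,0],"rot":[0,0,0],"jaw":40},{"delta_pos":[0,0.1,0],"rot":[0,0,0],"jaw":40},{"delta_pos":[0,0.1,0],"rot":[0,0,0],"jaw":40},{"delta_pos":[0,0,0],"rot":[0,0,0],"jaw":40},{"delta_pos":[0,0,0],"rot":[0,0,0],"jaw":40},{"delta_pos":[0,0,0],"rot":[0,0,0],"jaw":40},{"delta_pos":[0,0,0],"rot":[0,0,0],"jaw":40}]' >/dev/null && python3 chk.py
```

```text
t 20.03 z 99.45 ang 0.2538 F [-3.3  7.5  6.2] Mz -0.09 j6 -1.6928
t 20.87 z 99.38 ang 0.2539 F [-4.3  6.3  9.1] Mz -0.08 j6 -1.6928
```

```bash

python3 -m creep '[{"delta_pos":[0,0,0],"rot":[0,0,0],"jaw":50},{"delta_pos":[0,0,0],"rot":[0,0,0],"jaw":60},{"delta_pos":[0,0,0],"rot":[0,0,0],"jaw":80},{"delta_pos":[0,0,0],"rot":[0,0,0],"jaw":80},{"delta_pos":[0,0,0],"rot":[0,0,0],"jaw":80},{"delta_pos":[0,0,0],"rot":[0,0,0],"jaw":80},{"delta_pos":[0,0,0],"rot":[0,0,0],"jaw":80},{"delta_pos":[0,0,0],"rot":[0,0,0],"jaw":80},{"delta_pos":[0,0,0],"rot":[0,0,0],"jaw":80},{"delta_pos":[0,0,0],"rot":[0,0,0],"jaw":80}]'
python3 -m creep '[{"delta_pos":[0,-5,0],"rot":[0,0,0],"jaw":80},{"delta_pos":[0,-8,0],"rot":[0,0,0],"jaw":80},{"delta_pos":[0,-12,0],"rot":[0,0,0],"jaw":80},{"delta_pos":[0,-15,0],"rot":[0,0,0],"jaw":80},{"delta_pos":[0,-20,0],"rot":[0,0,0],"jaw":80},{"delta_pos":[0,-20,0],"rot":[0,0,0],"jaw":80},{"delta_pos":[0,-20,0],"rot":[0,0,0],"jaw":80},{"delta_pos":[0,-20,0],"rot":[0,0,0],"jaw":80},{"delta_pos":[0,-10,0],"rot":[0,0,0],"jaw":80},{"delta_pos":[0,0,0],"rot":[0,0,0],"jaw":80}]'
python3 - <<'E'
from h import *
for i in range(3): arm.get_image("wrist")
im=arm.get_image("wrist");st()
a=cv2.resize(im[70:310,130:410],None,fx=2.2,fy=2.2,interpolation=2)
cv2.imwrite("pics/c7.png",a[:,:,::-1])
E
```

```text
clock: 21.7
position: [563.0, 50.2, 97.5]
ee_rot: [0.701, 0.089, -0.09, -0.701]
contact_force: [0.0, 0.3, 0.5]
gripper_width: 79.9
clock: 22.53
position: [564.5, 50.6, 231.1]
ee_rot: [-0.701, -0.092, 0.087, 0.702]
contact_force: [0.4, 0.1, -0.1]
gripper_width: 79.8
t 22.73 pos [562.2  50.1 226.1] F [-0.3 -1.1 -0.2] M [-0.01  0.01  0.  ] w 80.0 j [ 3.760e-01  2.870e-01 -1.500e-01 -1.000e-03 -1.137e+00 -1.693e+00]
```

View pics/c7.png

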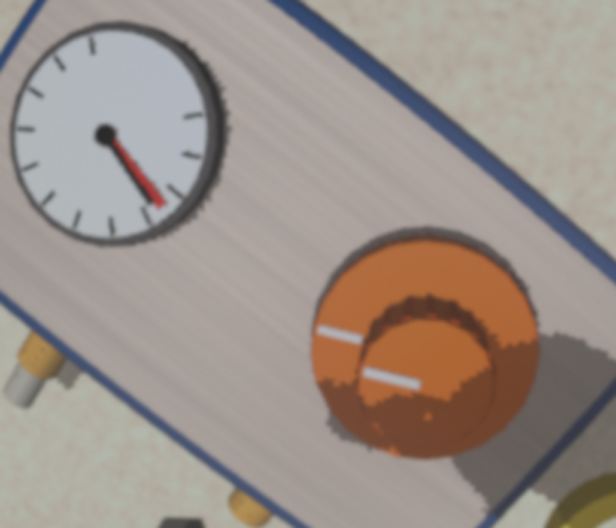

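The crop shows the needle (tip about (150,200)) a few degrees clockwise of the red hand (160,205). The knob sits low on the box and the gripper is clear of it.

```bash
python3 -c "
from bench import arm
print(arm.job_done())"
```

```text
the job is handed in; nothing more can be done
None
```

The knob is locked in the notch nearest the red hand, and I've handed the job in after about 23 s of robot time.

**What I did**
- I gripped the knob and pulled it up about 10.5 mm.
- I turned it about 1.04 rad clockwise, until the needle covered the red hand to within about 1°.
- I then felt for the notch with about 6–7 N of pressure, turning 0.014 rad at a time. It dropped in about 0.09 rad past the red hand. That is the nearest notch, because the next one back would be about 0.33 rad away.
- I pushed the knob home, let go and raised the gripper.

**Last checks**
- **Fully home:** the knob stopped at a tool height of 99.4 mm, the same as at the first grip. The wrist force read 9 N at most, and no turning resistance showed up.
- **Final picture:** the needle stands a few degrees clockwise of the red hand, as expected for this notch. The knob is down and the gripper is clear, with no force on it.
- **Sideways force:** a steady 5–7 N was on the gripper while it held the knob, because the grip was slightly off-centre. It went away on release.
- **Position estimates:** the cameras disagreed on where the knob was by 6–10 mm. I used the wrist camera, and the jaws closed on the knob with almost no sideways force.
- **Not checked:** I didn't take a last picture of the other things on the bench. The arm read no unexpected force during the moves.

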